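# Push the block cover plate out over the end of the riser

## Task

The plain plate without holes lies flat on the bench riser, where nobody can get a finger under it. Push it along the ledge, without lifting it, until about a third of its length sticks out past the riser's end nearest to it, square with the ledge and not hanging over the long front edge, so that it can be picked up by its edge. Leave the drilled plate and the other things where they are.

Things in the scene. Friction and masses are not known exactly. Their poses are not given: they have to be found in the camera images.
- plain_plate: the plain solid aluminium plate without holes, 110 mm long, 80 mm wide, 6 mm thick, about 0.1 to 0.2 kg, loose, lying flat on the riser's top. Origin: centre of its underside. Its own y runs along its 110 mm length, x across its width, z up. It starts on the left or the right half of the riser, up to 0.22 rad askew.
- drilled_plate: the drilled aluminium plate, same outline (110 x 80 x 6 mm) and metal but with six round 20 mm holes through it; lies flat on the other half of the riser. Origin: centre of its underside, y along its length. It is to be left alone.
- riser: fixed dark steel riser, a level ledge 460 mm long (its y) and 130 mm deep (its x), top face 60 mm above the bench. On its far long edge (+x) a rail 12 mm wide stands 12 mm above the top face, so free ledge reaches x = -65 to +53 mm; near long edge and both short ends are open. Origin: centre of its footprint at bench height. Turned up to 0.25 rad. Plates start on opposite halves, over 70 mm apart.
- left_end (a point): middle of the riser's left (+y) end edge, at the height of its top face; 230 mm from the riser's middle
- right_end (a point): middle of the riser's right (-y) end edge, at the height of its top face; 230 mm from the riser's middle
- tube_rack: loose blue tube rack with capped tubes, 60 x 150 x 86 mm, on the bench beyond the riser. Origin: centre of its underside. Bystander.
- jar: loose lidded specimen jar, 52 mm diameter, 75 mm high, on the bench on the robot's side of the riser. Origin: centre of its underside. Bystander.
- dishes: loose stack of three white culture dishes (one piece), 88 mm diameter, 45 mm high, on the bench on the robot's side of the riser. Origin: centre of its underside. Bystander.
- beaker: loose clear plastic beaker, 70 mm diameter, 80 mm high, on the bench beyond the riser. Origin: centre of its underside. Bystander.
Things that resemble listed ones, but are neither listed nor needed, are in the scene too. Leave any purple, red or yellow look-alike of the plain_plate alone.

How it is judged:
By the outcome, as a careful person would: the job done as asked, in the order asked, and still so for the second after the job is handed in, with the robot touching nothing.
It also fails if it takes over 32 s, if anything falls off the work surface, if the arm or the gripper's body presses on something with over 40 N, if the wrist force passes 120 N, or if a joint passes its speed limit or range.

## Robot

A 7-joint arm with a two-finger parallel gripper is mounted at the origin on the work surface. World frame = base frame: x ahead of the robot, y to its left, z up, the work surface at z = 0. Lengths are in m, angles in rad, forces in N, time in s.
With the tool pointing down it reaches from about 0.375 to 0.925 m from the base axis. Payload 3.1 kg.
Tool frame: the origin (TCP) lies midway between the tips of the shut fingers; the grasp point (between the pads) lies 19 mm behind it (robot.tcp_to_grasp is the distance from the TCP to the grasp point, in m); z points along the fingers, y is the line along which they close (so a half turn about z gives the same grasp; the last joint's range is limited). The gripper opens to 85 mm and grips with 20 to 120 N. Pads are 22 mm wide; open, the fingers measure 114 mm over their backs; the gripper's body (76 mm by 85 mm) begins 54 mm behind the grasp point. The pads swing forward as they close: fully open they stand 13 mm farther back than shut.
Start: joints at [-1.306, 0.383, 0.044, 1.598, -0.018, 1.161, -0.05], TCP at [0.231, 0.608, 0.196] pointing down, gripper open.
Joint ranges: [-2.61, 2.61], [-0.41, 2.15], [-1.48, 1.57], [0, 2.5], [-1.57, 4.71], [0.05, 1.97], [-2.85, 2.85]. Speed limits (rad/s): [2.79, 2.79, 3.14, 3.14, 3.14, 3.14, 3.14].

## Interface

Orientations are given as a 3x3 rotation matrix whose columns are the frame's x, y, z axes.
In Python, from workcell import robot gives the robot as it stands. The module is installed in compiled form; this text tells all that it offers.
- The arm moves only by the tool move_arm, never from a script. Its argument "targets" is a list of rows, each a list of 7 numbers: the turn, a rotation vector about the tool's x, y, z scaled (see below), then the shift along the tool's x, y, z scaled (see below), then the opening, from 0 (shut) to 1 (fully open). In form: [[rx, ry, rz, dx, dy, dz, jaw], ...]. A call has 1 to 10 rows; each row is the pose to reach, as a shift and turn from the pose commanded when the call began, along the tool's axes at that moment, turning the shorter way round; what a row does not reach only later rows make up. The controller multiplies each number of a shift by 200 mm and each number of a turn by pi rad. A row lasts 1/12 s, in which the tool goes at most 41.7 mm and 7.16 degrees, less where a joint would pass 70% of its speed; a pose out of reach is approached as far as the arm can. A call with a number of a shift or a turn outside -1 to 1 is refused whole. A call with a gripper value outside its range is refused whole. The fingers move at their own pace and stop on an object; "grip_force" is the grip in N (left out, the last holds). Time passes only in rows, so rows that repeat a pose let the fingers close. It gives the time, the measured TCP pose, the force, the opening and the grip force at its end, in the units of the state.
- robot.get_state(): the state, without advancing time (a new reading comes with each control period).
- robot.get_image(name): name is "scene" or "top" or "wrist"; returns the picture (384x512x3 uint8, red, green, blue); there is no depth.
- robot.calibration(name): a dict with "K" (3x3 intrinsics, pixels), "R" (3x3) and "t" (3): a world point X has camera coordinates R X + t; the wrist camera has in their place "tool_from_camera" (4x4, takes a point from camera to tool coordinates, whose origin is the TCP and whose axes are the flange's). Camera axes: x right, y down, z forward; pixel columns grow to the right and rows downward; lengths in m; the calibration is good to about 2 mm. A picture is of the moment at which its call begins: read the wrist's pose just before it. calibration takes no time and is no camera call.
- robot.close_job(): hands the job in; it is judged then, once.
The state is a dict: "t": time; "joints": joint angles; "qd": joint speeds; "joint_torque": joint torques, N m; "position": TCP position; "eef_rot": TCP orientation; "force": force on the tool from outside, world axes, zero at the start; "torque": the same for the moment, N m; "width": opening from 0.0 (shut) to 1.0 (fully open); "finger_force": force on a finger pad.
Only numpy, scipy, OpenCV 4.12 (cv2) and the standard library are available. Lean on these libraries where they do the work, as an engineer would, in place of code of your own. Each camera call takes 0.05 s, during which the arm holds its last target. There are 200 camera calls.

## Working session

There is one attempt and no reset: what is moved stays moved. The work goes in short steps, Python scripts to look and compute and a tool call to move; the robot and the scene stay as the last step left them, time stands still between calls to the robot, and variables do not carry over. Pictures are saved under pics/ and viewed, at most 10 in all, crops included, and the job is handed in when it is done.

Besides the shell and the picture viewer there is one more tool, called after "Call:" as a command line: name --pt "numbers of a row" for each row, then --argument value for the rest. move_arm: Moves the arm, as the interface text tells. Shifts and turns lie within -1 to 1; 1 stands for 200 mm of shift or pi rad of turn. Its arguments: {"type":"object","properties":{"targets":{"type":"array"},"grip_force":{"type":"number"}},"required":["targets"]}

```bash
mkdir -p pics; python3 - <<'E'
from workcell import robot
import cv2
for n in("top","scene"):
    im=robot.get_image(n); cv2.imwrite(f"pics/{n}0.png",cv2.resize(im[:,:,::-1],None,fx=1.5,fy=1.5))
    c=robot.calibration(n); print(n,c["K"].round(1).tolist(),c["R"].round(3).tolist(),c["t"].round(3).tolist())
s=robot.get_state(); print(s["t"],s["position"],s["eef_rot"].round(3).tolist() if hasattr(s["eef_rot"],"round") else s["eef_rot"],s["force"])
E
```

```text
top [[370.3, 0.0, 253.7], [0.0, 370.3, 191.7], [0.0, 0.0, 1.0]] [[-0.007, -1.0, 0.002], [-0.983, 0.006, -0.183], [0.183, -0.003, -0.983]] [0.051, 0.564, 0.938]
scene [[440.3, 0.0, 260.6], [0.0, 440.3, 197.4], [0.0, 0.0, 1.0]] [[0.491, 0.871, -0.011], [0.658, -0.379, -0.651], [-0.571, 0.312, -0.759]] [-0.327, -0.275, 1.43]
0.1 [0.23031841 0.60680559 0.19451012] [[-0.935, 0.355, -0.001], [0.355, 0.935, -0.002], [-0.0, -0.002, -1.0]] [-0.56779417  0.30140765 -0.73920407]
```

View pics/top0.png

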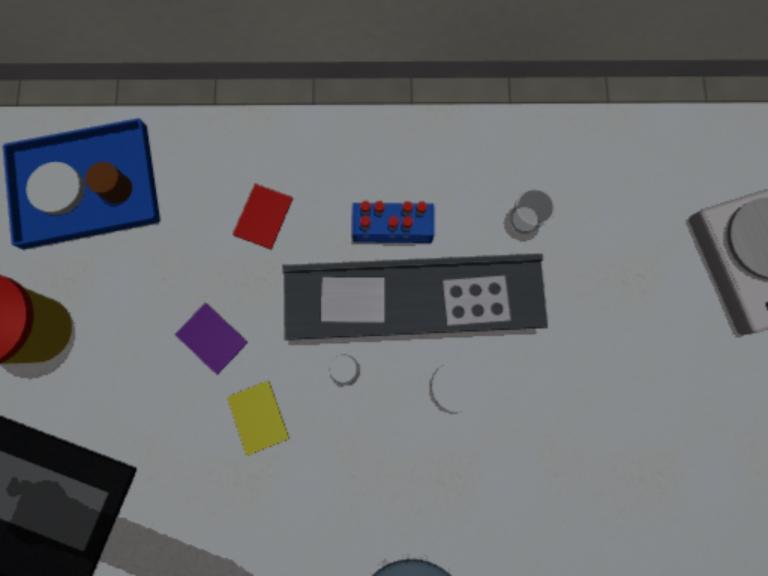

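View pics/scene0.png

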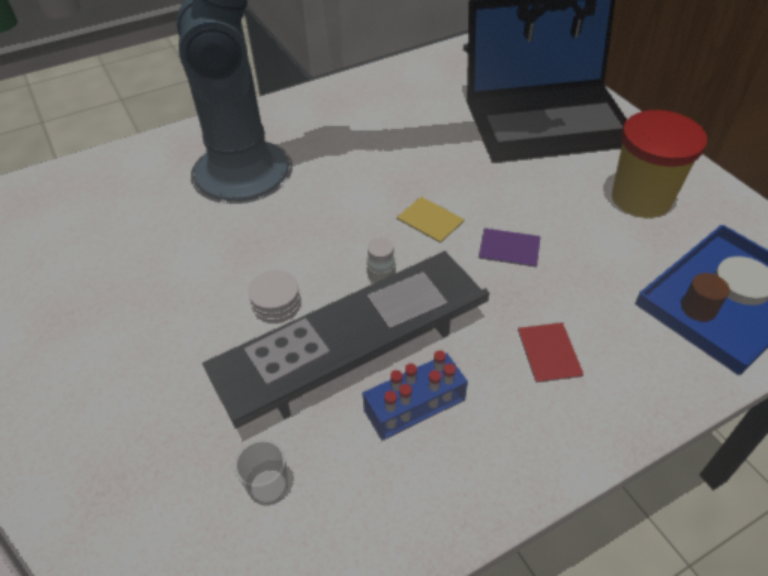

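The top view shows the white plain plate at about (353,300) on the left half of the dark riser (x 285–546), and the drilled plate with six holes at (477,300). There are red (263,216), purple (211,338) and yellow (258,417) look-alikes on the bench. The scene view shows the plain plate at (407,299), the drilled one at (287,350), and the left end near (465,275). The unholed metal plate on the riser is the one meant, so I'll confirm it in an enlarged crop and measure.

```bash
python3 - <<'E'
from workcell import robot
import cv2,numpy as np
out=[]
for n,(x0,y0,w,h) in {"top":(180,165,100,70),"scene":(235,160,100,70)}.items():
    im=robot.get_image(n)[:,:,::-1].copy(); np.save(f"{n}.npy",im)
    out.append(cv2.resize(im[y0:y0+h,x0:x0+w],None,fx=6,fy=4*1.0 if 0 else 4.2,interpolation=cv2.INTER_CUBIC))
cv2.imwrite("pics/crop1.png",np.vstack(out))
E
```

```text
(no output)
```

View pics/crop1.png

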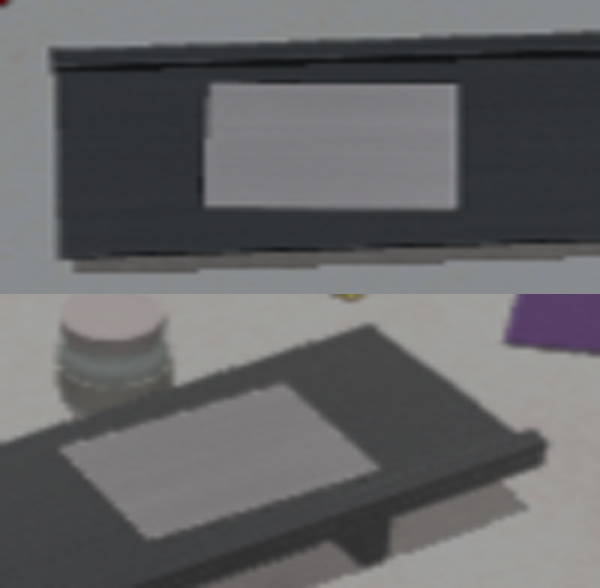

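The crop confirms that this plate is solid with no holes, so it is the plain plate. Its corners in the top crop are (209,84), (459,84), (459,209) and (204,206). In the scene crop they are (287,384), (380,467), (150,540) and (60,450).

```bash
cat > h.py <<'E'
from workcell import robot
import cv2,numpy as np
C={n:robot.calibration(n) for n in("top","scene")}
def tri(a,b):
    P=[np.array(C[n]["K"])@np.c_[C[n]["R"],C[n]["t"]] for n in("top","scene")]
    X=cv2.triangulatePoints(P[0],P[1],np.array(a,float).T,np.array(b,float).T); return (X[:3]/X[3]).T
def plane(n,p,z):
    c=C[n]; R=np.array(c["R"]); o=-R.T@np.array(c["t"]); p=np.array(p,float)
    d=(R.T@np.linalg.inv(c["K"])@np.c_[p,np.ones(len(p))].T).T
    return (o+d*((z-o[2])/d[:,2])[:,None])[:,:2]
def quad(im,seed,dv=18):
    m=np.zeros((im.shape[0]+2,im.shape[1]+2),np.uint8)
    big=cv2.GaussianBlur(im,(3,3),0)
    cv2.floodFill(big.copy(),m,seed,0,(dv,)*3,(dv,)*3,4|cv2.FLOODFILL_FIXED_RANGE|cv2.FLOODFILL_MASK_ONLY|(255<<8))
    k=cv2.findContours(m[1:-1,1:-1],cv2.RETR_EXTERNAL,cv2.CHAIN_APPROX_NONE)[0][0]
    return cv2.approxPolyN(k,4)[0] if hasattr(cv2,"approxPolyN") else k
E
python3 - <<'E'
from h import *
np.set_printoptions(precision=4,suppress=True)
t=[(214.8,185),(256.5,185),(256.5,214.8),(214,214)]
s=[(298.3,201.2),(260,218.6),(245,197.1),(282.8,181.4)]
print(quad(np.load("top.npy"),(235,200)).tolist(),quad(np.load("scene.npy"),(271,199)).tolist())
X=tri(t,s);print("plate",X,X.mean(0))
print([np.linalg.norm(X[i]-X[(i+1)%4]) for i in range(4)])
Pt=plane("top",t,.066);Ps=plane("scene",s,.066);print("pl top/scene",Pt.tolist(),Ps.tolist(),Pt.mean(0),Ps.mean(0))
rt=[(189.8,226.4),(364.7,218),(189.5,181.7)];rs=[(296.7,167.1),(136.7,242),(320.8,192.9)]
X=tri(rt,rs);print("riser LF RF LrailBase",X,np.linalg.norm(X[0]-X[1]))
d=X[0]-X[1];print("yaw",np.arctan2(-d[0],d[1]))
# bystanders
print("jar,dishes top z=.075,.045",plane("top",[(229.5,246)],.075),plane("top",[(303,259)],.045))
print("plate yaws",[np.arctan2(-(a-b)[0],(a-b)[1]) for P in(Pt,Ps) for a,b in((P[0],P[1]),(P[3],P[2]))])
E
```

```text
[[255, 186], [255, 213], [215, 213], [215, 185]] [[298, 201], [259, 218], [245, 196], [282, 181]]
plate [[0.5823 0.1535 0.0619]
 [0.5819 0.0434 0.0614]
 [0.5024 0.0444 0.0604]
 [0.505  0.155  0.0612]] [0.5429 0.0991 0.0612]
[np.float64(0.11003136355261135), np.float64(0.07946940223717472), np.float64(0.1106103542171717), np.float64(0.07732247977173577)]
pl top/scene [[0.5802099751941332, 0.15051470559440167], [0.5794850286768177, 0.04021777473563055], [0.5002124274264854, 0.0408815791854861], [0.5030566645625053, 0.15165323180405785]] [[0.5855827314473749, 0.1533358757396266], [0.5858834833297867, 0.04409154662192838], [0.5077477953566487, 0.04485187743593605], [0.5092671883875859, 0.15467558665414938]] [0.5407 0.0958] [0.5471 0.0992]
riser LF RF LrailBase [[ 0.4734  0.2184  0.0541]
 [ 0.4928 -0.2395  0.0547]
 [ 0.5899  0.2179  0.0647]] 0.45829182017114317
yaw 0.042265511520458876
jar,dishes top z=.075,.045 [[0.4198 0.1103]] [[ 0.3861 -0.0796]]
plate yaws [np.float64(-0.006572586133447317), np.float64(-0.02567093890903201), np.float64(0.0027530135891944123), np.float64(-0.013833953653941751)]
```

Triangulation gives a 110 x 79 mm plate outline at z≈0.061. The riser's front edge measures 458 mm with yaw about 0.042, and the plate is nearest the left end. I'll go over the gap between the plates, turn square to the riser and set the jaw half open, so that two fingertips push the plate's right edge.

Call:
move_arm --pt "0 0 0.371 -0.837 -0.727 0 0.5" --pt "0 0 0.371 -0.837 -0.727 0 0.5" --pt "0 0 0.371 -0.837 -0.727 0 0.5" --pt "0 0 0.371 -0.837 -0.727 0 0.5" --pt "0 0 0.371 -0.837 -0.727 0 0.5" --pt "0 0 0.371 -0.837 -0.727 0 0.5" --pt "0 0 0.371 -0.837 -0.727 0 0.5" --pt "0 0 0.371 -0.837 -0.727 0 0.5" --pt "0 0 0.371 -0.837 -0.727 0 0.5" --pt "0 0 0.371 -0.837 -0.727 0 0.5"

```text
t: 1.03
position: [0.3356, 0.412, 0.1957]
eef_rot: [[-0.037, 0.999, -0.0], [0.999, 0.037, -0.0], [-0.0, -0.0, -1.0]]
force: [0.4, -0.3, 1.1]
width: 0.504
finger_force: 0.0
```

Call:
move_arm --pt "0 0 0 -0.995 0.485 0 0.5" --pt "0 0 0 -0.995 0.485 0 0.5" --pt "0 0 0 -0.995 0.485 0 0.5" --pt "0 0 0 -0.995 0.485 0 0.5" --pt "0 0 0 -0.995 0.485 0 0.5" --pt "0 0 0 -0.995 0.485 0 0.5"

```text
t: 1.53
position: [0.4441, 0.2099, 0.196]
eef_rot: [[-0.032, 0.999, 0.002], [0.999, 0.032, -0.002], [-0.003, 0.001, -1.0]]
force: [0.5, -0.9, -0.1]
width: 0.497
finger_force: 0.0
```

Call:
move_arm --pt "0 0 0 -0.995 0.485 0 0.5" --pt "0 0 0 -0.995 0.485 0 0.5" --pt "0 0 0 -0.995 0.485 0 0.5" --pt "0 0 0 -0.995 0.485 0 0.5" --pt "0 0 0 -0.995 0.485 0 0.5" --pt "0 0 0 -0.995 0.485 0 0.5" --pt "0 0 0 -0.995 0.485 0 0.5" --pt "0 0 0 -0.995 0.485 0 0.5"

```text
t: 2.2
position: [0.5462, 0.022, 0.1956]
eef_rot: [[-0.04, 0.999, -0.001], [0.999, 0.04, 0.0], [0.0, -0.001, -1.0]]
force: [0.5, 0.4, -0.0]
width: 0.501
finger_force: 0.0
```

```bash
python3 - <<'E'
from h import *
s=robot.get_state(); print(s["t"],s["position"],s["force"])
im=robot.get_image("wrist")[:,:,::-1]; cv2.imwrite("pics/w1.png",im)
c=robot.calibration("wrist"); print({k:np.round(v,3).tolist() for k,v in c.items()})
E
```

```text
2.2 [0.54621962 0.02197918 0.19557775] [ 0.4570818   0.42720092 -0.03031138]
{'K': [[341.574, 0.0, 253.826], [0.0, 341.574, 193.061], [0.0, 0.0, 1.0]], 'tool_from_camera': [[0.0, -0.947, -0.32, 0.083], [1.0, 0.001, -0.0, 0.001], [0.001, -0.32, 0.947, -0.178], [0.0, 0.0, 0.0, 1.0]]}
```

View pics/w1.png

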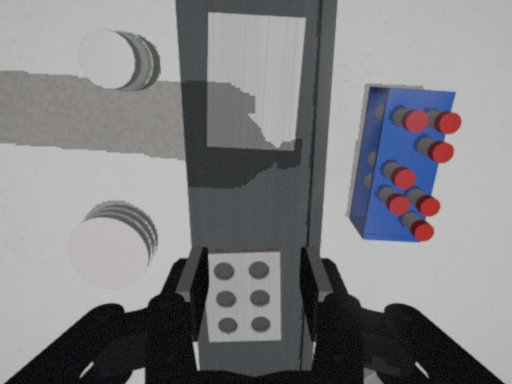

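The wrist view shows the plain plate with corners at (208,13), (305,17), (297,151) and (207,149). The drilled plate's near edge is at row 252. The riser's front edge runs from (177,10) to (195,290).

```bash
cat >> h.py <<'E'
def wplane(pos,rot,p,z):
    c=robot.calibration("wrist"); T=np.eye(4);T[:3,:3]=rot;T[:3,3]=pos; T=T@c["tool_from_camera"]
    p=np.array(p,float); d=(T[:3,:3]@np.linalg.inv(c["K"])@np.c_[p,np.ones(len(p))].T).T; o=T[:3,3]
    return (o+d*((z-o[2])/d[:,2])[:,None])[:,:2]
E
python3 - <<'E'
from h import *
s=robot.get_state(); W=lambda p,z:wplane(s["position"],s["eef_rot"],p,z)
P=W([(208,13),(305,17),(297,151),(207,149)],.066);print(P.round(4).tolist(),P.mean(0),np.linalg.norm(P[0]-P[3]),np.linalg.norm(P[3]-P[2]))
print("yaw",[np.arctan2(-(a-b)[0],(a-b)[1]) for a,b in((P[0],P[3]),(P[1],P[2]))])
print("drilled",W([(209,253),(281,251)],.066))
f=W([(177,10),(195,290)],.060);d=f[0]-f[1];print("front",f,np.arctan2(-d[0],d[1]))
E
```

```text
[[0.5033, 0.1551], [0.5818, 0.1556], [0.5845, 0.0456], [0.5024, 0.0438]] [0.54301782 0.10002274] 0.11124130945034894 0.08212878859037448
yaw [np.float64(-0.007725633270355099), np.float64(0.024814683468810238)]
drilled [[ 0.50440112 -0.06252695]
 [ 0.5769717  -0.05704847]]
front [[ 0.47706802  0.15713624]
 [ 0.48870567 -0.11106106]] 0.043364900581706924
```

Both measurements agree: centre (0.543, 0.100), near edge y≈0.045, drilled plate's edge at −0.058. Now descending into the gap.

Call:
move_arm --pt "0 0 0 -0.01 0 0.2 0.5" --pt "0 0 0 -0.01 0 0.4 0.5" --pt "0 0 0 -0.01 0 0.55 0.5" --pt "0 0 0 -0.01 0 0.61 0.5" --pt "0 0 0 -0.01 0 0.63 0.5" --pt "0 0 0 -0.01 0 0.63 0.5" --pt "0 0 0 -0.01 0 0.63 0.5"

```text
t: 2.83
position: [0.5479, 0.0219, 0.0714]
eef_rot: [[-0.044, 0.999, 0.003], [0.999, 0.044, 0.001], [0.001, 0.003, -1.0]]
force: [0.1, 0.7, 0.4]
width: 0.497
finger_force: 0.0
```

Call:
move_arm --pt "0 0 0 0 0 0.01 0.5" --pt "0 0 0 0 0 0.015 0.5" --pt "0 0 0 0 0 0.015 0.5"

```text
t: 3.08
position: [0.5475, 0.0211, 0.068]
eef_rot: [[-0.043, 0.999, 0.002], [0.999, 0.042, 0.001], [0.001, 0.002, -1.0]]
force: [-0.6, 0.5, -0.9]
width: 0.5
finger_force: 0.0
```

Call:
move_arm --pt "0 0 0 0 0 0.008 0.5" --pt "0 0 0 0 0 0.01 0.5" --pt "0 0 0 0 0 0.01 0.5"

```text
t: 3.33
position: [0.5464, 0.021, 0.0648]
eef_rot: [[-0.042, 0.999, -0.0], [0.999, 0.042, 0.0], [0.0, -0.0, -1.0]]
force: [-0.3, -0.4, -0.2]
width: 0.498
finger_force: 0.0
```

Call:
move_arm --pt "0 0 0 0 0 0.008 0.5" --pt "0 0 0 0 0 0.01 0.5" --pt "0 0 0 0 0 0.01 0.5"

```text
t: 3.58
position: [0.5462, 0.0209, 0.0625]
eef_rot: [[-0.042, 0.999, -0.001], [0.999, 0.042, -0.0], [-0.0, -0.001, -1.0]]
force: [-0.2, -0.6, 0.8]
width: 0.498
finger_force: 0.0
```

Call:
move_arm --pt "0 0 0 0 0 0.008 0.5" --pt "0 0 0 0 0 0.01 0.5" --pt "0 0 0 0 0 0.01 0.5"

```text
t: 3.83
position: [0.5462, 0.0209, 0.0605]
eef_rot: [[-0.042, 0.999, -0.0], [0.999, 0.042, -0.0], [-0.0, -0.0, -1.0]]
force: [-0.0, -0.4, 0.7]
width: 0.499
finger_force: 0.0
```

Call:
move_arm --pt "0 0 0 0 0 0.004 0.5" --pt "0 0 0 0 0 0.005 0.5" --pt "0 0 0 0 0 0.005 0.5"

```text
t: 4.08
position: [0.5463, 0.021, 0.0597]
eef_rot: [[-0.043, 0.999, -0.0], [0.999, 0.043, -0.0], [-0.0, -0.0, -1.0]]
force: [-0.8, -0.3, 0.4]
width: 0.5
finger_force: 0.0
```

Call:
move_arm --pt "0 0 0 0 0 0.004 0.5" --pt "0 0 0 0 0 0.006 0.5" --pt "0 0 0 0 0 0.006 0.5"

```text
t: 4.33
position: [0.5463, 0.021, 0.0585]
eef_rot: [[-0.043, 0.999, -0.0], [0.999, 0.043, -0.0], [0.0, -0.0, -1.0]]
force: [-0.2, 0.5, -0.7]
width: 0.495
finger_force: 0.0
```

Call:
move_arm --pt "0 0 0 0 0 0.004 0.5" --pt "0 0 0 0 0 0.005 0.5" --pt "0 0 0 0 0 0.005 0.5"

```text
t: 4.58
position: [0.5463, 0.021, 0.0575]
eef_rot: [[-0.043, 0.999, -0.0], [0.999, 0.043, -0.0], [-0.0, -0.0, -1.0]]
force: [0.1, -0.2, -0.5]
width: 0.499
finger_force: 0.0
```

Call:
move_arm --pt "0 0 0 0 0 0.004 0.5" --pt "0 0 0 0 0 0.005 0.5" --pt "0 0 0 0 0 0.005 0.5"

```text
t: 4.83
position: [0.5463, 0.021, 0.0564]
eef_rot: [[-0.043, 0.999, -0.0], [0.999, 0.043, -0.0], [-0.0, -0.0, -1.0]]
force: [1.1, -1.0, 0.2]
width: 0.498
finger_force: 0.0
```

Call:
move_arm --pt "0 0 0 0 0 0.004 0.5" --pt "0 0 0 0 0 0.005 0.5" --pt "0 0 0 0 0 0.005 0.5"

```text
t: 5.08
position: [0.5463, 0.021, 0.0555]
eef_rot: [[-0.043, 0.999, -0.0], [0.999, 0.043, -0.0], [-0.0, -0.0, -1.0]]
force: [0.5, 0.2, 0.7]
width: 0.501
finger_force: 0.0
```

Call:
move_arm --pt "0 0 0 0 0 0.004 0.5" --pt "0 0 0 0 0 0.005 0.5" --pt "0 0 0 0 0 0.005 0.5"

```text
t: 5.33
position: [0.5463, 0.021, 0.0545]
eef_rot: [[-0.043, 0.999, -0.0], [0.999, 0.043, -0.0], [-0.0, -0.0, -1.0]]
force: [-0.0, -0.5, -0.7]
width: 0.501
finger_force: 0.0
```

Call:
move_arm --pt "0 0 0 0 0 0.003 0.5" --pt "0 0 0 0 0 0.005 0.5" --pt "0 0 0 0 0 0.005 0.5"

```text
t: 5.58
position: [0.5463, 0.021, 0.0535]
eef_rot: [[-0.042, 0.999, -0.0], [0.999, 0.042, -0.0], [-0.0, -0.0, -1.0]]
force: [-0.2, -0.1, -0.3]
width: 0.501
finger_force: 0.0
```

Call:
move_arm --pt "0 0 0 0 0 0.003 0.5" --pt "0 0 0 0 0 0.005 0.5" --pt "0 0 0 0 0 0.005 0.5"

```text
t: 5.83
position: [0.5463, 0.021, 0.0525]
eef_rot: [[-0.043, 0.999, -0.0], [0.999, 0.043, -0.0], [-0.0, -0.0, -1.0]]
force: [-0.9, -0.7, -0.3]
width: 0.5
finger_force: 0.0
```

Call:
move_arm --pt "0 0 0 0 0 0.003 0.5" --pt "0 0 0 0 0 0.005 0.5" --pt "0 0 0 0 0 0.005 0.5"

```text
t: 6.08
position: [0.5463, 0.021, 0.0515]
eef_rot: [[-0.043, 0.999, -0.0], [0.999, 0.043, -0.0], [-0.0, -0.0, -1.0]]
force: [0.6, -1.2, -0.4]
width: 0.499
finger_force: 0.0
```

```bash
python3 - <<'E'
from h import *
im=robot.get_image("scene")[:,:,::-1]; cv2.imwrite("pics/s2.png",cv2.resize(im[140:260,150:320],None,fx=4,fy=4,interpolation=cv2.INTER_CUBIC))
E
```

```text
(no output)
```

View pics/s2.png

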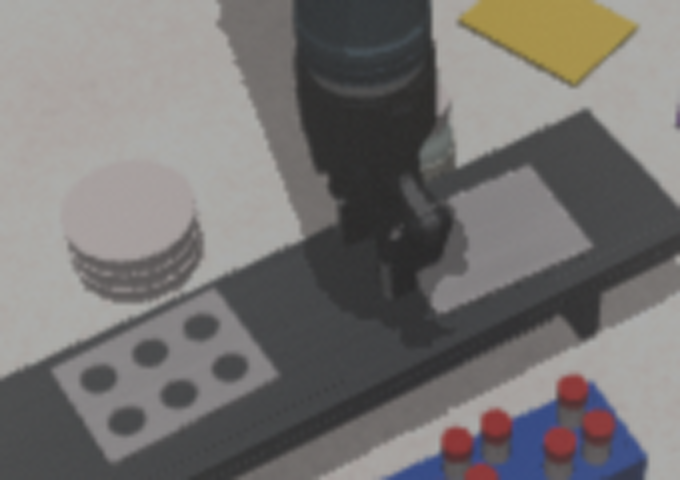

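The crop shows the fingers in the gap between the plates, tip near (403,297), just above the ledge. Creeping down until it touches.

Call:
move_arm --pt "0 0 0 0 0 0.003 0.5" --pt "0 0 0 0 0 0.005 0.5" --pt "0 0 0 0 0 0.005 0.5"

```text
t: 6.38
position: [0.5463, 0.021, 0.0505]
eef_rot: [[-0.042, 0.999, -0.0], [0.999, 0.042, -0.0], [-0.0, -0.0, -1.0]]
force: [-0.0, -1.4, -0.3]
width: 0.499
finger_force: 0.0
```

Call:
move_arm --pt "0 0 0 0 0 0.003 0.5" --pt "0 0 0 0 0 0.005 0.5" --pt "0 0 0 0 0 0.005 0.5"

```text
t: 6.63
position: [0.5463, 0.021, 0.0494]
eef_rot: [[-0.043, 0.999, -0.0], [0.999, 0.043, -0.0], [-0.0, -0.0, -1.0]]
force: [0.2, 0.5, -0.3]
width: 0.5
finger_force: 0.0
```

Call:
move_arm --pt "0 0 0 0 0 0.003 0.5" --pt "0 0 0 0 0 0.004 0.5" --pt "0 0 0 0 0 0.004 0.5"

```text
t: 6.88
position: [0.5463, 0.0209, 0.0487]
eef_rot: [[-0.042, 0.999, -0.0], [0.999, 0.042, -0.0], [-0.0, -0.0, -1.0]]
force: [-0.7, 0.9, 0.9]
width: 0.5
finger_force: 0.0
```

Call:
move_arm --pt "0 0 0 0 0 0.003 0.5" --pt "0 0 0 0 0 0.004 0.5" --pt "0 0 0 0 0 0.004 0.5"

```text
t: 7.13
position: [0.5463, 0.0209, 0.0479]
eef_rot: [[-0.042, 0.999, -0.0], [0.999, 0.042, -0.0], [-0.0, -0.0, -1.0]]
force: [0.2, 0.1, -0.1]
width: 0.498
finger_force: 0.0
```

No contact yet, so the tips lie just above the ledge and below the plate's top. I'll make a first push of 50 mm and check it.

Call:
move_arm --pt "0 0 0 0.025 0 0 0.5" --pt "0 0 0 0.05 0 0 0.5" --pt "0 0 0 0.075 0 0 0.5" --pt "0 0 0 0.1 0 0 0.5" --pt "0 0 0 0.125 0 0 0.5" --pt "0 0 0 0.15 0 0 0.5" --pt "0 0 0 0.175 0 0 0.5" --pt "0 0 0 0.2 0 0 0.5" --pt "0 0 0 0.225 0 0 0.5" --pt "0 0 0 0.25 0 0 0.5"

```text
t: 7.97
position: [0.5442, 0.0714, 0.048]
eef_rot: [[-0.043, 0.999, -0.0], [0.999, 0.043, -0.0], [-0.0, -0.0, -1.0]]
force: [-0.4, -0.7, 0.7]
width: 0.495
finger_force: 0.0
```

```bash
python3 - <<'E'
from h import *
s=robot.get_state(); print(s["t"],s["position"],s["force"])
im=robot.get_image("wrist")[:,:,::-1]; cv2.imwrite("pics/w2.png",im)
E
```

```text
7.9667 [0.5442213  0.07142692 0.04796534] [-0.39191608 -0.71459523  0.69005744]
```

View pics/w2.png

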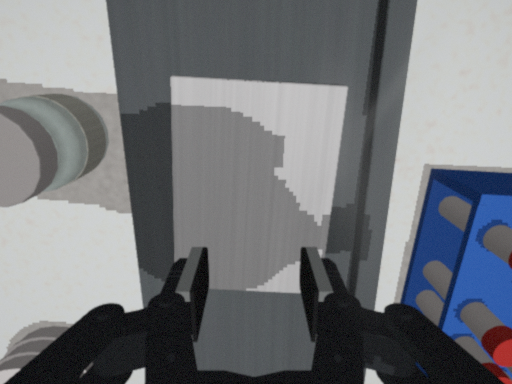

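The plate's far corners are at (171,77) and (347,87), with its near edge around row 291. The finger tips overlap it in the image.

```bash
python3 - <<'E'
from h import *
s=robot.get_state(); W=lambda p,z:wplane(s["position"],s["eef_rot"],p,z)
print(W([(171,77),(347,87),(299,293),(212,290)],.066).round(4).tolist())
# ray heights of the finger tips at the tool plane: tip pixels in tool frame
c=robot.calibration("wrist");T=np.array(c["tool_from_camera"])
for p in((200,247),(309,247)):
    d=T[:3,:3]@np.linalg.inv(c["K"])@np.array([*p,1.]); o=T[:3,3]
    for x in(0.011,0.): k=(x-o[0])/d[0]; print(p,x,(o+k*d).round(4))
f=W([(118,40),(139,265)],.06);print(f,np.arctan2(-(f[0]-f[1])[0],(f[0]-f[1])[1]))
E
```

```text
[[0.5042, 0.1549], [0.5829, 0.1542], [0.5708, 0.0454], [0.523, 0.0451]]
(200, 247) 0.011 [ 0.011  -0.0238 -0.0402]
(200, 247) 0.0 [ 0.     -0.0275 -0.0193]
(309, 247) 0.011 [ 0.011   0.0254 -0.0402]
(309, 247) 0.0 [ 0.      0.0292 -0.0192]
[[0.47963008 0.16950727]
 [0.4818489  0.05532143]] 0.019429220727915704
```

The plate has not moved (left edge still y=0.154), so the half-open tips sit higher than I assumed and passed over it. I'll rise, go back and shut the fingers, whose tip height is known (TCP), then push with those.

Call:
move_arm --pt "0 0 0 0 0 -0.1 0.5" --pt "0 0 0 0 0 -0.2 0.3" --pt "0 0 0 -0.14 0 -0.25 0" --pt "0 0 0 -0.27 0 -0.25 0" --pt "0 0 0 -0.27 0 -0.25 0" --pt "0 0 0 -0.27 0 -0.25 0" --pt "0 0 0 -0.27 0 -0.25 0" --pt "0 0 0 -0.27 0 -0.25 0" --pt "0 0 0 -0.27 0 -0.25 0" --pt "0 0 0 -0.27 0 -0.25 0"

```text
t: 8.85
position: [0.5463, 0.0182, 0.0976]
eef_rot: [[-0.045, 0.999, -0.001], [0.999, 0.045, 0.0], [0.0, -0.001, -1.0]]
force: [-0.7, -0.1, -0.4]
width: -0.001
finger_force: 0.0
```

Call:
move_arm --pt "0 0 0 0 0 0.08 0" --pt "0 0 0 0 0 0.13 0" --pt "0 0 0 0 0 0.13 0" --pt "0 0 0 0 0 0.13 0"

```text
t: 9.18
position: [0.5454, 0.0171, 0.071]
eef_rot: [[-0.043, 0.999, -0.003], [0.999, 0.043, -0.001], [-0.001, -0.003, -1.0]]
force: [0.7, 0.4, 0.4]
width: -0.003
finger_force: 0.0
```

Call:
move_arm --pt "0 0 0 0 0 0.02 0" --pt "0 0 0 0 0 0.03 0" --pt "0 0 0 0 0 0.035 0" --pt "0 0 0 0 0 0.035 0"

```text
t: 9.52
position: [0.5465, 0.017, 0.0649]
eef_rot: [[-0.042, 0.999, -0.0], [0.999, 0.042, 0.0], [0.0, -0.0, -1.0]]
force: [0.2, 0.3, -0.9]
width: 0.004
finger_force: 0.0
```

Call:
move_arm --pt "0 0 0 0 0 0.003 0" --pt "0 0 0 0 0 0.005 0" --pt "0 0 0 0 0 0.005 0"

```text
t: 9.77
position: [0.5466, 0.017, 0.0641]
eef_rot: [[-0.042, 0.999, 0.0], [0.999, 0.042, 0.0], [0.0, 0.0, -1.0]]
force: [-0.6, -1.3, 0.9]
width: 0.002
finger_force: 0.0
```

```bash
python3 - <<'E'
from h import *
s=robot.get_state(); print(s["t"],s["position"],s["force"])
im=robot.get_image("wrist")[:,:,::-1]; cv2.imwrite("pics/w3.png",im)
E
```

```text
9.7667 [0.54664459 0.0169628  0.0640651 ] [-0.57819995 -1.34302624  0.86668822]
```

View pics/w3.png

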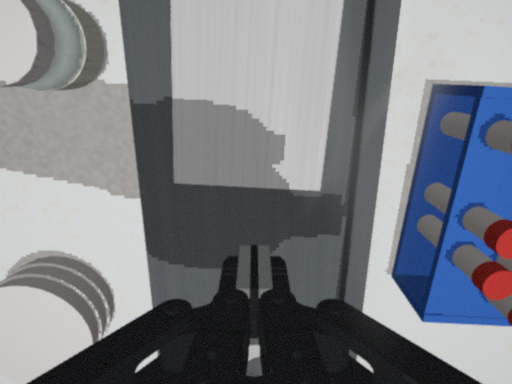

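The shut tip appears at (255,245), with the plate's near edge at row 187. To learn the real tip height I'll cross-check with the scene camera.

```bash
python3 - <<'E'
from h import *
im=robot.get_image("scene")[:,:,::-1].copy()
c=C["scene"]
def pr(X): p=np.array(c["K"])@(np.array(c["R"])@X+c["t"]); return p[:2]/p[2]
s=robot.get_state();x,y,z=s["position"]
crop=cv2.resize(im[180:240,215:290],None,fx=8,fy=8,interpolation=cv2.INTER_CUBIC)
crop=cv2.convertScaleAbs(crop,alpha=1.8,beta=20)
for zz,col in((.060,(0,255,0)),(z,(0,0,255)),(z+.02,(255,0,0)),(z+.04,(255,255,0))):
    p=pr(np.array([x,y,zz])); print(zz,p); q=((p-[215,180]+.5)*8).astype(int); cv2.circle(crop,tuple(int(v) for v in q),4,col,1)
cv2.imwrite("pics/s3.png",crop)
E
```

```text
0.06 [242.50624867 213.47005391]
0.06407025945722554 [242.43658732 212.43115586]
0.08407025945722554 [242.08838525 207.23822731]
0.10407025945722553 [241.73005111 201.89419373]
```

View pics/s3.png

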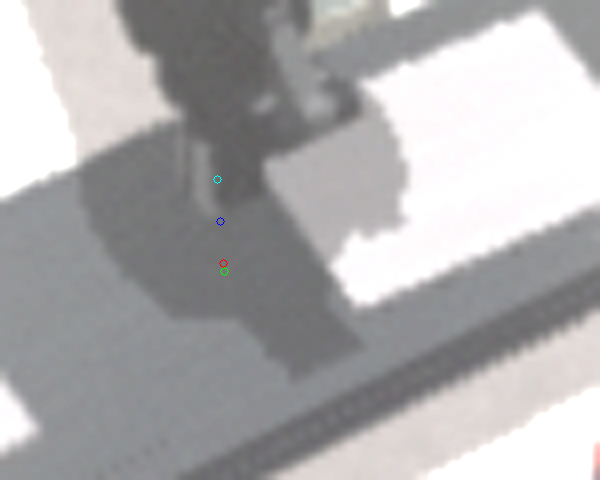

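The scene crop shows the tip at about (235,205), some 26 mm above the reported TCP height (red dot). So the fingertips really end about 26 mm short of the TCP, and the wrist view agrees. I'll reopen halfway for two-point contact and descend by touch.

Call:
move_arm --pt "0 0 0 0 0 0 0.5" --pt "0 0 0 0 0 0.03 0.5" --pt "0 0 0 0 0 0.06 0.5" --pt "0 0 0 0 0 0.08 0.5" --pt "0 0 0 0 0 0.09 0.5" --pt "0 0 0 0 0 0.09 0.5"

```text
t: 10.37
position: [0.5456, 0.0169, 0.0449]
eef_rot: [[-0.043, 0.999, -0.002], [0.999, 0.043, -0.0], [-0.0, -0.002, -1.0]]
force: [0.4, -0.2, -0.3]
width: 0.5
finger_force: 0.0
```

Call:
move_arm --pt "0 0 0 0 0 0.005 0.5" --pt "0 0 0 0 0 0.01 0.5" --pt "0 0 0 0 0 0.015 0.5" --pt "0 0 0 0 0 0.015 0.5"

```text
t: 10.7
position: [0.5466, 0.017, 0.0429]
eef_rot: [[-0.042, 0.999, -0.0], [0.999, 0.042, 0.0], [0.0, -0.0, -1.0]]
force: [-0.1, -0.5, 0.2]
width: 0.497
finger_force: 0.0
```

Call:
move_arm --pt "0 0 0 0 0 0.005 0.5" --pt "0 0 0 0 0 0.01 0.5" --pt "0 0 0 0 0 0.01 0.5"

```text
t: 10.95
position: [0.5464, 0.017, 0.0408]
eef_rot: [[-0.043, 0.999, -0.0], [0.999, 0.043, 0.0], [0.0, -0.0, -1.0]]
force: [0.3, -0.4, 0.0]
width: 0.504
finger_force: 0.0
```

Call:
move_arm --pt "0 0 0 0 0 0.007 0.5" --pt "0 0 0 0 0 0.015 0.5" --pt "0 0 0 0 0 0.015 0.5"

```text
t: 11.2
position: [0.5463, 0.017, 0.0376]
eef_rot: [[-0.043, 0.999, -0.001], [0.999, 0.043, -0.0], [-0.0, -0.001, -1.0]]
force: [-0.7, 0.9, 0.6]
width: 0.498
finger_force: 0.0
```

Call:
move_arm --pt "0 0 0 0 0 0.005 0.5" --pt "0 0 0 0 0 0.01 0.5" --pt "0 0 0 0 0 0.01 0.5"

```text
t: 11.45
position: [0.5464, 0.0169, 0.0357]
eef_rot: [[-0.043, 0.999, -0.0], [0.999, 0.043, -0.0], [-0.0, -0.0, -1.0]]
force: [0.5, -1.2, -0.0]
width: 0.499
finger_force: 0.0
```

Call:
move_arm --pt "0 0 0 0 0 0.005 0.5" --pt "0 0 0 0 0 0.01 0.5" --pt "0 0 0 0 0 0.01 0.5"

```text
t: 11.7
position: [0.5464, 0.017, 0.0338]
eef_rot: [[-0.043, 0.999, -0.0], [0.999, 0.043, -0.0], [-0.0, -0.0, -1.0]]
force: [-0.3, 0.5, -0.5]
width: 0.501
finger_force: 0.0
```

Call:
move_arm --pt "0 0 0 0 0 0.005 0.5" --pt "0 0 0 0 0 0.01 0.5" --pt "0 0 0 0 0 0.01 0.5"

```text
t: 11.95
position: [0.5464, 0.017, 0.0318]
eef_rot: [[-0.042, 0.999, -0.0], [0.999, 0.042, -0.0], [-0.0, -0.0, -1.0]]
force: [0.2, -0.1, 0.7]
width: 0.501
finger_force: 0.0
```

Call:
move_arm --pt "0 0 0 0 0 0.004 0.5" --pt "0 0 0 0 0 0.008 0.5" --pt "0 0 0 0 0 0.008 0.5"

```text
t: 12.2
position: [0.5464, 0.017, 0.0302]
eef_rot: [[-0.043, 0.999, -0.0], [0.999, 0.043, -0.0], [-0.0, -0.0, -1.0]]
force: [0.9, 0.4, 0.5]
width: 0.497
finger_force: 0.0
```

Call:
move_arm --pt "0 0 0 0 0 0.004 0.5" --pt "0 0 0 0 0 0.006 0.5" --pt "0 0 0 0 0 0.006 0.5"

```text
t: 12.45
position: [0.5465, 0.017, 0.0291]
eef_rot: [[-0.043, 0.999, -0.0], [0.999, 0.043, -0.0], [-0.0, -0.0, -1.0]]
force: [0.5, -0.3, -0.0]
width: 0.503
finger_force: 0.0
```

Call:
move_arm --pt "0 0 0 0 0 0.004 0.5" --pt "0 0 0 0 0 0.006 0.5" --pt "0 0 0 0 0 0.006 0.5"

```text
t: 12.7
position: [0.5465, 0.017, 0.0279]
eef_rot: [[-0.043, 0.999, -0.0], [0.999, 0.043, -0.0], [-0.0, -0.0, -1.0]]
force: [0.8, -0.0, 0.1]
width: 0.497
finger_force: 0.0
```

Call:
move_arm --pt "0 0 0 0 0 0.004 0.5" --pt "0 0 0 0 0 0.006 0.5" --pt "0 0 0 0 0 0.006 0.5"

```text
t: 12.95
position: [0.5465, 0.017, 0.0267]
eef_rot: [[-0.042, 0.999, -0.0], [0.999, 0.042, -0.0], [-0.0, -0.0, -1.0]]
force: [-0.2, -0.1, -0.5]
width: 0.498
finger_force: 0.0
```

Call:
move_arm --pt "0 0 0 0 0 0.004 0.5" --pt "0 0 0 0 0 0.006 0.5" --pt "0 0 0 0 0 0.006 0.5"

```text
t: 13.2
position: [0.5465, 0.017, 0.0255]
eef_rot: [[-0.043, 0.999, -0.0], [0.999, 0.043, -0.0], [-0.0, -0.0, -1.0]]
force: [0.2, 0.5, 1.5]
width: 0.502
finger_force: 0.0
```

Call:
move_arm --pt "0 0 0 0.025 0 0 0.5" --pt "0 0 0 0.05 0 0 0.5" --pt "0 0 0 0.075 0 0 0.5" --pt "0 0 0 0.1 0 0 0.5" --pt "0 0 0 0.125 0 0 0.5" --pt "0 0 0 0.15 0 0 0.5" --pt "0 0 0 0.165 0 0 0.5" --pt "0 0 0 0.165 0 0 0.5"

```text
t: 13.87
position: [0.5451, 0.0513, 0.0255]
eef_rot: [[-0.044, 0.999, -0.0], [0.999, 0.044, 0.001], [0.001, -0.0, -1.0]]
force: [0.5, 0.6, -0.9]
width: 0.505
finger_force: 0.0
```

```bash
python3 - <<'E'
from h import *
s=robot.get_state(); print(s["t"],s["position"],s["force"])
im=robot.get_image("wrist")[:,:,::-1]
c=robot.calibration("wrist");T=np.array(c["tool_from_camera"])
sc=robot.get_image("scene")[:,:,::-1]
cv2.imwrite("pics/ws4.png",np.hstack([cv2.resize(im,(400,300)),cv2.resize(sc[165:240,215:315],(400,300),interpolation=cv2.INTER_CUBIC)]))
E
```

```text
13.8667 [0.54508842 0.05129328 0.02553412] [ 0.47600751  0.55672154 -0.92858765]
```

View pics/ws4.png

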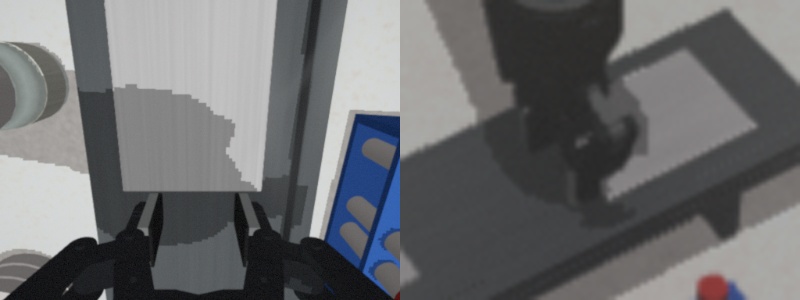

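The wrist view shows the plate's near edge at row 190 (243 full-size), from column 123 to 263, square across and right at the fingertips. The scene crop agrees. Checking whether it moved.

```bash
python3 - <<'E'
from h import *
s=robot.get_state(); W=lambda p,z:wplane(s["position"],s["eef_rot"],p,z)
P=W([(157.4,243.5),(336.6,243.5),(135,2),(358,2)],.066);print(P.round(4).tolist(),np.linalg.norm(P[0]-P[1]))
im=robot.get_image("wrist").mean(2)
rows=[]
for u in range(165,335,10):
    col=cv2.GaussianBlur(im,(1,3),0)[225:255,u] if 0 else im[225:255,u]; g=np.diff(col); rows.append((u,225+int(g.argmin())+1,int(g.min())))
print(rows)
E
```

```text
[[0.5018, 0.0614], [0.5821, 0.065], [0.4983, 0.1576], [0.5781, 0.1611]] 0.08040938671370672
[(165, 243, -31), (175, 243, -29), (185, 243, -28), (195, 244, -26), (205, 243, -28), (215, 243, -31), (225, 243, -32), (235, 243, -28), (245, 243, -31), (255, 243, -27), (265, 243, -30), (275, 243, -28), (285, 243, -31), (295, 244, -27), (305, 243, -28), (315, 235, -30), (325, 243, -30)]
```

The plate moved 18 mm and now sits square to the tool, which is itself square to the riser. It needs about 84 mm more; I'll push 70 mm and then re-measure the riser end.

Call:
move_arm --pt "0 0 0 0.025 0 0 0.5" --pt "0 0 0 0.05 0 0 0.5" --pt "0 0 0 0.075 0 0 0.5" --pt "0 0 0 0.1 0 0 0.5" --pt "0 0 0 0.125 0 0 0.5" --pt "0 0 0 0.15 0 0 0.5" --pt "0 0 0 0.175 0 0 0.5" --pt "0 0 0 0.2 0 0 0.5" --pt "0 0 0 0.225 0 0 0.5" --pt "0 0 0 0.25 0 0 0.5"

```text
t: 14.85
position: [0.543, 0.1004, 0.0256]
eef_rot: [[-0.043, 0.999, -0.0], [0.999, 0.043, -0.0], [-0.0, -0.0, -1.0]]
force: [0.3, -1.5, 0.7]
width: 0.5
finger_force: 0.5
```

Call:
move_arm --pt "0 0 0 0.025 0 0 0.5" --pt "0 0 0 0.05 0 0 0.5" --pt "0 0 0 0.075 0 0 0.5" --pt "0 0 0 0.09 0 0 0.5" --pt "0 0 0 0.1 0 0 0.5" --pt "0 0 0 0.1 0 0 0.5"

```text
t: 15.35
position: [0.5421, 0.1208, 0.0255]
eef_rot: [[-0.043, 0.999, -0.0], [0.999, 0.043, 0.001], [0.001, -0.0, -1.0]]
force: [0.7, 0.6, -0.1]
width: 0.503
finger_force: 0.0
```

```bash
python3 - <<'E'
from h import *
s=robot.get_state(); print(s["t"],s["position"],s["force"])
im=robot.get_image("wrist")[:,:,::-1]; t=robot.get_image("top")[:,:,::-1]
cv2.imwrite("pics/wt5.png",np.hstack([cv2.resize(im,(400,300)),cv2.resize(t[160:235,170:270],(400,300),interpolation=cv2.INTER_CUBIC)]))
E
```

```text
15.35 [0.54211661 0.12075673 0.02553973] [ 0.6713349   0.5759572  -0.05975123]
```

View pics/wt5.png

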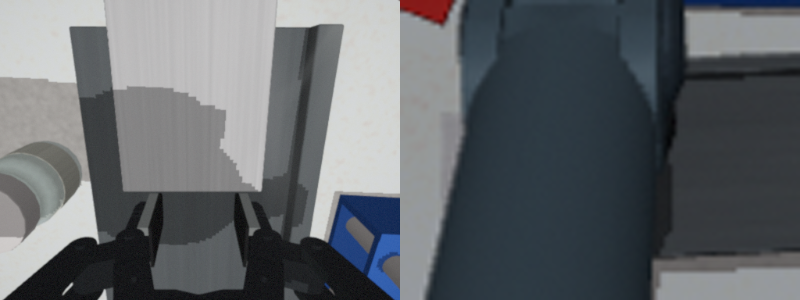

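The wrist view shows the riser's left end edge at row 27 (about 35 full-size), beside the plate, whose near edge is still square at row 190. The top view is blocked by the arm. Measuring the remaining travel numerically.

```bash
python3 - <<'E'
from h import *
s=robot.get_state(); W=lambda p,z:wplane(s["position"],s["eef_rot"],p,z)
im=robot.get_image("wrist").mean(2)
e=[]
for u in list(range(98,132,5))+list(range(357,386,5)):
    g=np.diff(im[15:60,u]); e.append((u,15+int(g.argmin())+.5))
print(e)
n=[(u,225+int(np.diff(im[225:255,u]).argmin())+.5) for u in range(165,310,10)]; print(n)
l=[];r=[]
for v in range(50,240,20):
    g=np.diff(im[v,:]); l.append((80+int(g[80:130].argmin())+0,v)); 
u=np.array([-.043,.999])
E=W(e,.060);N=W(n,.066)
print("end s",(E@u).round(4),"near s",(N@u).round(4), "yaw",[np.polyfit(Q[:,0],Q[:,1],1)[0] for Q in(E,N)])
print("need push", np.median(E@u)+.0367-.110-np.median(N@u))
E
```

```text
[(98, 32.5), (103, 32.5), (108, 32.5), (113, 32.5), (118, 32.5), (123, 32.5), (128, 32.5), (357, 33.5), (362, 33.5), (367, 33.5), (372, 33.5), (377, 33.5), (382, 33.5)]
[(165, 243.5), (175, 243.5), (185, 243.5), (195, 244.5), (205, 243.5), (215, 243.5), (225, 244.5), (235, 243.5), (245, 243.5), (255, 244.5), (265, 243.5), (275, 244.5), (285, 243.5), (295, 244.5), (305, 244.5)]
end s [0.1966 0.1966 0.1966 0.1966 0.1966 0.1966 0.1966 0.1963 0.1963 0.1963
 0.1963 0.1963 0.1963] near s [0.1097 0.1097 0.1097 0.1092 0.1097 0.1097 0.1092 0.1097 0.1097 0.1092
 0.1097 0.1092 0.1097 0.1092 0.1092] yaw [np.float64(0.03951203628411611), np.float64(0.037958440370190506)]
need push 0.013612298453440044
```

Riser end s=0.1965, matching the first measurement of 0.197. The plate is square to it, so I'll push 13.5 mm more, back off and rise.

Call:
move_arm --pt "0 0 0 0.02 0 0 0.5" --pt "0 0 0 0.04 0 0 0.5" --pt "0 0 0 0.055 0 0 0.5" --pt "0 0 0 0.065 0 0 0.5" --pt "0 0 0 0.068 0 0 0.5" --pt "0 0 0 0.068 0 0 0.5" --pt "0 0 0 0.068 0 0 0.5"

```text
t: 16.08
position: [0.5416, 0.1338, 0.0256]
eef_rot: [[-0.043, 0.999, -0.0], [0.999, 0.043, 0.0], [0.0, -0.0, -1.0]]
force: [-0.1, 1.2, -0.1]
width: 0.499
finger_force: 0.0
```

Call:
move_arm --pt "0 0 0 -0.05 0 0 0.5" --pt "0 0 0 -0.1 0 0 0.5" --pt "0 0 0 -0.15 0 -0.05 0.5" --pt "0 0 0 -0.2 0 -0.2 0.5" --pt "0 0 0 -0.2 0 -0.4 0.5" --pt "0 0 0 -0.2 0 -0.6 0.5" --pt "0 0 0 -0.2 0 -0.8 0.5" --pt "0 0 0 -0.2 0 -0.8 0.5"

```text
t: 16.75
position: [0.5502, 0.092, 0.1952]
eef_rot: [[-0.039, 0.999, 0.016], [0.999, 0.039, 0.006], [0.005, 0.016, -1.0]]
force: [1.4, 1.5, 1.0]
width: 0.504
finger_force: 0.0
```

```bash
python3 - <<'E'
from h import *
s=robot.get_state(); print(s["t"],s["position"],s["force"])
a=robot.get_image("scene"); q=lambda P:quad(a[:,:,::-1].copy(),P)
u=np.array([-.043,.999]); c=C["scene"]
# seed = predicted plate centre
X=np.array([.5385,.203,.066]); p=np.array(c["K"])@(np.array(c["R"])@X+c["t"]); p=p[:2]/p[2]; print(p)
Q=q((int(p[0]),int(p[1]))); P=plane("scene",Q,.066); print("scene",Q.tolist(),P.round(4).tolist(),(P@u).round(4))
s=robot.get_state(); im=robot.get_image("wrist"); T=np.eye(4);T[:3,:3]=s["eef_rot"];T[:3,3]=s["position"];w=robot.calibration("wrist")
pc=np.linalg.inv(T@w["tool_from_camera"])@np.r_[X,1]; p=np.array(w["K"])@pc[:3]; p=p[:2]/p[2]; print(p)
m=cv2.GaussianBlur(im,(3,3),0).mean(2)
for dv in(14,25):
    Q=quad(im.copy(),(int(p[0]),int(p[1])),dv); P=wplane(s["position"],s["eef_rot"],Q,.066); print("wrist",Q.tolist(),P.round(4).tolist(),(P@u).round(4),P.mean(0))
E
```

```text
16.75 [0.55019919 0.09199793 0.19521505] [1.35509892 1.48149335 0.95997092]
[304.71803383 181.74823056]
scene [[333, 190], [289, 201], [287, 177], [319, 156]] [[0.5981, 0.2495], [0.5735, 0.1337], [0.5014, 0.1722], [0.4781, 0.2886]] [0.2235 0.1089 0.1505 0.2677]
[245.43078111  42.37190003]
wrist [[511, 0], [511, 132], [318, 249], [95, 0]] [[0.7488, 0.2426], [0.7781, 0.1391], [0.6168, 0.0169], [0.4192, 0.2288]] [ 0.2102  0.1055 -0.0097  0.2105] [0.64072211 0.15684013]
wrist [[511, 0], [511, 386], [0, 96], [0, 0]] [[0.7488, 0.2426], [0.8609, -0.1538], [0.331, 0.1525], [0.3451, 0.2257]] [ 0.2102 -0.1906  0.1381  0.2106] [0.5714434  0.11676382]
```

Call:
move_arm --pt "0 0 0 0 0 0 0.5" --pt "0 0 0 0 0 0 0.5"

```text
t: 17.02
position: [0.5418, 0.0925, 0.1841]
eef_rot: [[-0.042, 0.999, -0.003], [0.999, 0.042, -0.001], [-0.001, -0.003, -1.0]]
force: [-0.3, 0.1, -0.8]
width: 0.499
finger_force: 0.0
```

```bash
python3 - <<'E'
from h import *
s=robot.get_state(); print(s["t"],s["position"])
im=cv2.GaussianBlur(robot.get_image("wrist"),(3,3),0).mean(2)
w=robot.calibration("wrist"); T=np.eye(4);T[:3,:3]=s["eef_rot"];T[:3,3]=s["position"]; M=np.linalg.inv(T@w["tool_from_camera"])
def pj(x,y,z): p=np.array(w["K"])@(M@[x,y,z,1])[:3]; return p[:2]/p[2]
U=np.array([-.043,.999]);V=np.array([.999,.043]); c0=U*.1787+V*(np.array([.5385,.203])@V)
def scan(a,b,z,n=200,sign=0):  # edge along world line a->b
    L=np.linspace(a,b,n); px=np.array([pj(*q,z) for q in L]).astype(np.float32)
    g=cv2.remap(im.astype(np.float32),px[:,0].reshape(-1,1),px[:,1].reshape(-1,1),1).ravel()
    d=g[4:]-g[:-4]; i=np.abs(d).argmax()+2; return L[i],d[i-2]
print("near s",[ (round(float(p@U),4),round(float(d))) for p,d in (scan(c0+V*k-U*.035,c0+V*k-U*.075,.066) for k in(-.03,-.02,-.01,0,.01,.02,.03))])
print("front side v-c",[(round(float((p-c0)@V),4),round(float(d))) for p,d in (scan(c0+U*k-V*.03,c0+U*k-V*.05,.066) for k in(-.045,-.03,-.015,0))])
print("rear side",[(round(float((p-c0)@V),4),round(float(d))) for p,d in (scan(c0+U*k+V*.03,c0+U*k+V*.05,.066) for k in(-.045,-.03,-.015,0))])
print("riser end s",[(round(float(p@U),4),round(float(d))) for p,d in (scan(c0+V*k+U*.0,c0+V*k+U*.03,.060) for k in(-.055,-.05,.047))])
print("riser front v",[(round(float((p-c0)@V),4),round(float(d))) for p,d in (scan(c0+U*k-V*.045,c0+U*k-V*.08,.060) for k in(-.12,-.04,-.02,0))])
E
```

```text
17.0167 [0.5418123  0.09253947 0.18411034]
near s [(0.1228, -22), (0.1228, -22), (0.1228, -24), (0.1228, -34), (0.1228, -35), (0.1228, -35), (0.1228, -34)]
front side v-c [(-0.0426, -12), (-0.0427, -13), (-0.0429, -18), (-0.0428, -18)]
rear side [(0.0369, -17), (0.0363, -17), (0.0368, -17), (0.0367, -16)]
riser end s [(0.1971, 33), (0.1971, 31), (0.1969, 27)]
riser front v [(-0.0638, 37), (-0.0638, 26), (-0.0633, 33), (-0.0635, 34)]
```

Overhang is 35.8 mm (a third is 36.7), square within about 0.01 rad, and 21 mm in from the front edge. Handing in.

```bash
python3 -c "
from workcell import robot
print(robot.close_job())"
```

```text
the job is handed in; nothing more can be done
None
```

The plain plate now sticks out about 36 mm (a third of its length) past the riser's left end, square with the ledge and 21 mm in from the front edge. The job was handed in at about 17 s; I never touched the drilled plate or the other things.

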